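Open a jammed bench roller press and hold the roller up

ROBOT

A 6-joint arm with a two-finger parallel gripper is mounted at the origin on the work surface. World frame = base frame: x ahead of the robot, y to its left, z up, the work surface at z = 0. Lengths are in m, angles in degrees, forces in N, time in s.
With the tool pointing down it reaches from about 0.35 to 0.875 m from the base axis. Payload 4.2 kg.
Tool frame: the origin (TCP) lies at the very end of the fingers, on their centre line; the grasp point (between the pads) lies 19 mm behind it; z points along the fingers, y is the line along which they close (so a half turn about z gives the same grasp; the last joint's range is limited). The gripper opens to 87 mm and grips with 3 to 60 N. Pads are 19 mm wide; open, the fingers measure 117 mm over their backs; the gripper's body (75 mm by 190 mm) begins 51 mm behind the grasp point.
Start: joints at [14.817, 22.042, 0.453, 0, -68.411, -14.817], TCP at [0.625, 0, 0.199] pointing down, gripper open.
Joint ranges: [-179.83, 179.83], [-69.29, 118.12], [-61.27, 80.66], [-181.25, 117.63], [-171.15, -9.14], [-177.46, 177.46]. Speed limits (degrees/s): [159.86, 159.86, 180, 180, 180, 180].

INTERFACE

Orientations are given as a 3x3 rotation matrix whose columns are the frame's x, y, z axes.
In Python, from station import sense, optics, r gives the robot as it stands. The module is installed in compiled form; this text tells all that it offers.
- The arm moves only by the shell command python3 -m pendant 'ROWS' [OPENING]. ROWS is JSON, a list that holds one entry, the list of rows, each a list of 4 numbers: the shift along the tool's x, y, z normalised to -1 to 1, where 1 is 100 mm, then the turn about the tool's z normalised to -1 to 1, where 1 is 2 rad. A call has 1 to 8 rows; each row is the pose to reach, as a shift and turn from the pose commanded when the call began, along the tool's axes at that moment; what a row does not reach only later rows make up. A row lasts 1/10 s, in which the tool goes at most 50 mm and 8.59 degrees, less where a joint would pass 70% of its speed; a pose out of reach is approached as far as the arm can. A call with a number of a shift or a turn outside -1 to 1 is refused whole. A call with a gripper value outside its range is refused whole. OPENING is the closure, from 0 (fully open) to 1 (shut), set as the call begins (- or left out, the last holds). The fingers move at their own pace and stop on an object; the grip force is fixed at half the most. Time passes only in rows, so rows that repeat a pose let the fingers close. It gives the time, the measured TCP pose, the force, the opening and the grip force at its end, in the units of the state.
- sense(): the state, without advancing time (a new reading comes with each control period).
- optics.capture(name): name is "scene" or "side" or "wrist"; returns the picture (480x640x3 uint8, red, green, blue); there is no depth.
- optics.get_calibration(name): a dict with "camera_matrix" (3x3 intrinsics, pixels), "camera_from_world" (4x4, takes a point from world to camera coordinates). Camera axes: x right, y down, z forward; pixel columns grow to the right and rows downward; lengths in m; the calibration is good to about 2 mm. A picture is of the moment at which its call begins: read the wrist's pose just before it. get_calibration takes no time and is no camera call; for the wrist camera it gives the pose at the moment of the call.
- r.finish_job(): hands the job in; it is judged then, once.
The state is a dict: "time_s": time; "joints": joint angles; "joint_velocities": joint speeds; "effort": joint torques, N m; "tcp_pos": TCP position; "ee_rot": TCP orientation; "wrist_force": force on the tool from outside, world axes, zero at the start; "moment": the same for the moment, N m; "gripper_width": opening from 0.0 (shut) to 1.0 (fully open); "gripper_force": force on a finger pad.
Only numpy, scipy, OpenCV 4.12 (cv2) and the standard library are available. Lean on these libraries where they do the work, as an engineer would, in place of code of your own. Each camera call takes 0.05 s, during which the arm holds its last target. There are 200 camera calls.

TASK

An insole board has jammed in the bench roller press. First switch the press off at the red rotary isolator on the bench, then take the cam lever by its red grip, raise it until the top roller is at its highest lift, and keep hold of it there so that a workmate can draw the board out: the program finishes while you are still holding the grip. Leave the boot, the cement tin and the pincers where they are.

Things in the scene. Friction and masses are not known exactly. Their poses are not given: they have to be found in the camera images.
- press: Teal bench roller press, bolted down, 260 x 370 mm, 250 mm high, cream gear case at its -y end. Two black rollers of 60 mm diameter lie along its y axis; a tan insole board, 3 mm thick, is stuck between them. Origin on the bench below the rollers; x points to the back, away from the infeed table, y to the lever side. The lever swings beside the machine in the plane y = 185 mm.
- lever_pivot (a point): Point on the axis of the camshaft, level with the middle of the lever's grip, fixed in the press: 85 mm behind the roller axes (+x of the press), 233 mm to the lever side, 95 mm above the bench. The shaft runs along y of the press; this point has the axes of the press. The eccentric on this shaft lifts the yellow lug of the top roller.
- lever_grip: Red revolving grip on the lever's end: a level bar along the camshaft, 24 mm in diameter, 74 mm long, sticking out sideways from the lever, free to spin about its own axis (y). Origin at its middle, 150 mm from lever_pivot, 48 mm outboard of the 12 mm lever rod. At rest it is 145 mm in front of the pivot (-x of the press) and 40 mm above it, at full lift straight above it.
- lever (a joint): Angle of the cam lever, rad. 0 = at rest on its stop, leaning to the infeed side, 0.27 above level. It grows as the grip is raised up and backwards. At 1.30 the lever stands straight up and the roller is highest (dead centre); beyond it the roller sinks again, to the end stop at 1.85. Let go at any angle, the lever is pushed back to rest; moving the grip takes about 2 to 8 N.
- top_roller (a joint): Lift of the top roller above its closed position, m. About 0 (down to -0.0005) closed, highest about 0.0113 with the lever straight up. It follows the eccentric: lift is about 0.016 (cos(lever - 1.30) - cos 1.30) less 0.0004.
- isolator_box: Cream isolator enclosure screwed face up to the bench, 120 x 90 mm, 66 mm high, with a yellow plate on top. Origin at the centre of its underside, z up. On the plate a green dot at its +x side marks ON and a black dot at its +y side marks OFF.
- isolator_grip (a point): Middle of the isolator's red bar handle, on its vertical turning axis, 93 mm above the bench. The bar is 14 mm wide, 60 mm long (along this point's x axis); its top is 14 mm above this point, and the round red skirt below it (62 mm in diameter) 18 mm under this point. The point turns with the handle; its x axis points to the bar end with the white mark.
- isolator (a joint): Angle of the isolator handle, rad. 0 = ON (white mark at the green dot, as at the start), 1.571 = OFF (white mark at the black dot, a quarter turn counter-clockwise seen from above). It has a snap action: past half way (0.785) it is drawn on to the nearer end, with up to 0.2 N m.
- boot: Brown safety boot standing on the bench, 290 x 94 mm, 264 mm high, origin under its middle. Bystander.
- cement_tin: Closed tin of cement with a yellow label, 84 mm in diameter, 110 mm high, origin under its middle. Bystander.
- pincers: Steel lasting pincers lying flat, 210 mm long, 20 mm high, origin under the middle. Bystander.

How it is judged (in metres and radians):
On the way, in this order (a step that is already met when the one before it is completed fails the run):
1. the isolator is turned fully to OFF (value of joint isolator above 1.4 rad), for 0.2 s.
2. the fingers hold the grip with the lever at dead centre and the roller at its highest lift (value of joint lever between 1.12 and 1.48 rad and value of joint top_roller above 0.0108 m and contact force between the fingers and lever_grip above 0.5 N), for 0.3 s.
At the end, for the whole second after the job is handed in: The isolator is OFF (above 1.4 rad), the lever stands at dead centre (1.30 rad, within 0.18) and still, the top roller is within 0.5 mm of its highest lift (above 10.8 mm, highest 11.3 mm), and the fingers still hold the grip (more than 0.5 N) (all of step 2 and value of joint isolator above 1.4 rad and velocity of joint lever between -0.1 and 0.1 rad/s); the arm keeps its last pose, push and grip.
It fails at once if the roller is raised while the press is still switched on (value of joint isolator below 1 rad and value of joint top_roller above 0.003 m).
It fails at once if the boot, the tin or the pincers are pushed away or knocked over (distance of any of boot, cement_tin, pincers from where it was at the start of the episode above 0.03 m or angle between any of boot, cement_tin's own z axis and vertical above 0.3 rad).
It also fails if it takes over 51 s, if anything falls off the work surface, if the arm or the gripper's body presses on something with over 40 N, if the wrist force passes 120 N, or if a joint passes its speed limit or range.

## Working session

There is one attempt and no reset: what is moved stays moved. The work goes in short steps, Python scripts to look and compute and a shell command to move; the robot and the scene stay as the last step left them, time stands still between calls to the robot, and variables do not carry over. Pictures are saved under pics/ and viewed, at most 10 in all, crops included, and the job is handed in when it is done.

```bash
mkdir -p pics; python3 - <<'E'
from station import sense, optics, r
import cv2
for n in("scene","side"):
    cv2.imwrite(f"pics/{n}0.png",optics.capture(n)[:,:,::-1])
    c=optics.get_calibration(n);print(n,c["camera_matrix"].round(1).tolist(),c["camera_from_world"].round(3).tolist())
s=sense();print(s)
E
```

```text
scene [[467.5, 0.0, 317.4], [0.0, 467.5, 239.2], [0.0, 0.0, 1.0]] [[0.773, 0.635, 0.005, -0.332], [0.441, -0.531, -0.724, -0.198], [-0.457, 0.562, -0.69, 1.456], [0.0, 0.0, 0.0, 1.0]]
side [[536.9, 0.0, 322.7], [0.0, 536.9, 244.3], [0.0, 0.0, 1.0]] [[-0.997, -0.079, -0.008, 0.48], [-0.037, 0.56, -0.828, 0.149], [0.069, -0.825, -0.561, 1.337], [0.0, 0.0, 0.0, 1.0]]
{'time_s': 0.1, 'joints': array([ 1.48150841e+01,  2.20863558e+01,  3.88315719e-01, -2.25010394e-02,
       -6.84131008e+01, -1.48179535e+01]), 'joint_velocities': array([ 0.03382414, -0.12488358,  0.18209919,  0.04512499,  0.01537488,
       -0.01990518]), 'effort': array([ 1.65357815e-04, -3.91689312e+01,  1.87934643e+01,  4.23187181e+00,
        1.34990664e-02, -6.93199490e-05]), 'tcp_pos': array([ 6.24416122e-01, -1.65190953e-05,  1.97681178e-01]), 'ee_rot': array([[-1.94778651e-04, -9.99998043e-01, -1.96863500e-03],
       [-9.99999971e-01,  1.95060465e-04, -1.42960824e-04],
       [ 1.43344547e-04,  1.96860710e-03, -9.99998052e-01]]), 'wrist_force': array([-0.03488458, -1.09101554,  0.55569108]), 'moment': array([ 0.01780901,  0.00849818, -0.02241109]), 'gripper_force': 0.0, 'gripper_width': 1.0023446283401674}
```

View pics/scene0.png

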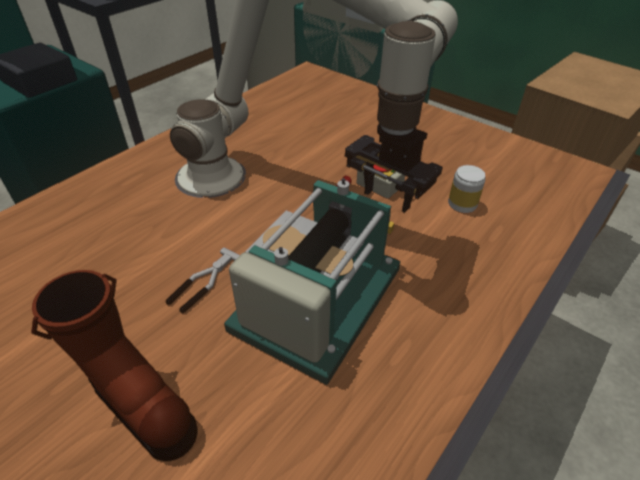

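View pics/side0.png

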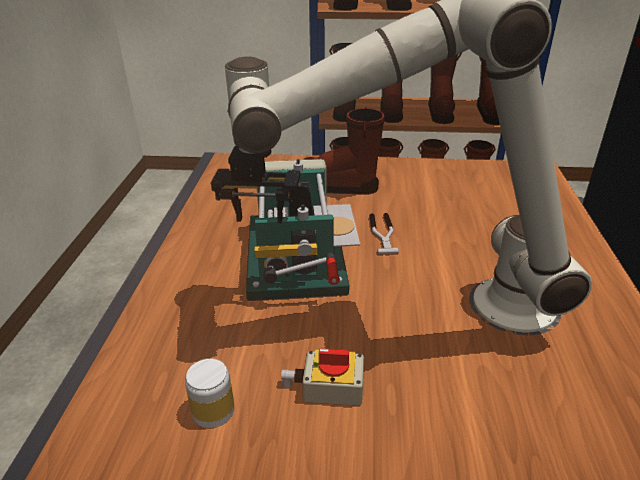

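```bash
cat > h.py <<'E'
import numpy as np, cv2
from station import sense, optics
def ray(n,uv,c=None):
    c=c or optics.get_calibration(n);T=c["camera_from_world"];R=T[:3,:3]
    o=-R.T@T[:3,3];d=R.T@np.linalg.inv(c["camera_matrix"])@np.array([uv[0],uv[1],1.]);return o,d
def onz(n,uv,z,c=None):
    o,d=ray(n,uv,c);return o+d*(z-o[2])/d[2]
def red(im):
    h=cv2.cvtColor(im,cv2.COLOR_RGB2HSV);return (((h[...,0]<6)|(h[...,0]>174))&(h[...,1]>190)&(h[...,2]>90)).astype(np.uint8)
def blobs(m,amin=20):
    n,l,s,c=cv2.connectedComponentsWithStats(m)
    return [(s[i].tolist(),c[i].round(1).tolist(),cv2.minAreaRect(np.argwhere(l==i)[:,::-1].astype(np.float32))) for i in range(1,n) if s[i,4]>=amin]
E
python3 - <<'E'
from h import *
im=cv2.imread("pics/side0.png")
cv2.imwrite("pics/sidecrop.png",cv2.resize(im[180:420,170:410],(600,600),interpolation=cv2.INTER_CUBIC))
rgb=im[:,:,::-1].copy()
for b in blobs(red(rgb)): print(b, onz("side",b[1],.135).round(3),onz("side",b[1],.09).round(3))
h=cv2.cvtColor(rgb,cv2.COLOR_RGB2HSV);y=((abs(h[...,0].astype(int)-25)<5)&(h[...,1]>200)&(h[...,2]>150)).astype(np.uint8)
for b in blobs(y): print('Y',b, onz("side",b[1],.067).round(3))
E
```

```text
([327, 258, 12, 26, 198], [332.0, 269.7], ((332.3758850097656, 270.5103759765625), (25.494964599609375, 10.131549835205078), 85.2363510131836)) [0.453 0.068 0.135] [0.457 0.008 0.09 ]
([319, 349, 30, 27, 611], [334.0, 361.5], ((333.5, 362.0), (26.0, 29.0), 90.0)) [0.431 0.352 0.135] [0.434 0.31  0.09 ]
```

View pics/sidecrop.png

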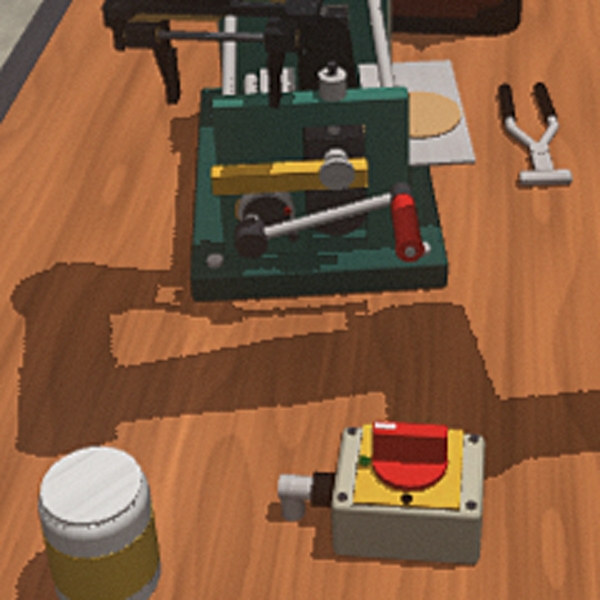

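```bash
python3 - <<'E'
from h import *
f=lambda u,v:(170+u/2.5,180+v/2.5)
P=lambda u,v,z:onz("side",f(u,v),z)
for nm,l,z in(("plate",[(373,425),(462,430),(463,508),(356,502)],.067),("dots g,b",[(364,462),(406,498)],.067),("skirt bottom?",[(373,468),(447,468)],.075),("press",[(193,300),(446,288)],0),("bar top",[(374,424),(446,430)],.107),("grip",[(401,188),(411,252)],.135)):
    p=np.array([P(*q,z) for q in l]);print(nm,p.round(3).tolist(),p.mean(0).round(3),np.degrees(np.arctan2(*(p[0]-p[1])[[1,0]])).round(1))
E
```

```text
plate [[0.468, 0.258, 0.067], [0.394, 0.258, 0.067], [0.39, 0.342, 0.067], [0.474, 0.342, 0.067]] [0.432 0.3   0.067] -0.4
dots g,b [[0.472, 0.299, 0.067], [0.435, 0.335, 0.067]] [0.454 0.317 0.067] -44.3
skirt bottom? [[0.463, 0.313, 0.075], [0.404, 0.309, 0.075]] [0.434 0.311 0.075] 4.1
press [[0.671, 0.03, 0.0], [0.416, -0.006, 0.0]] [0.543 0.012 0.   ] 8.2
bar top [[0.463, 0.296, 0.107], [0.406, 0.298, 0.107]] [0.435 0.297 0.107] -2.5
grip [[0.461, 0.011, 0.135], [0.445, 0.109, 0.135]] [0.453 0.06  0.135] -81.0
```

```bash
python3 -m pendant '[[[-0.2,0.2,-0.4,0],[-0.6,0.6,-0.5,0],[-1,0.95,-0.5,0],[-1,0.95,-0.5,0],[-1,0.95,-0.5,0]]]' 0
python3 -m pendant '[[[-0.5,0.5,0,0],[-1,0.95,0,0],[-1,0.95,0,0],[-1,0.95,0,0]]]'
python3 -m pendant '[[[-0.5,0,0,0.07],[-0.8,0,0,0.14],[-0.8,0,0,0.21],[-0.8,0,0,0.28],[-0.8,0,0,0.35],[-0.8,0,0,0.42],[-0.8,0,0,0.49],[-0.8,0,0,0.49]]]'
python3 - <<'E'
from h import *
c=optics.get_calibration("wrist");im=optics.capture("wrist");s=sense();print(s["time_s"],s["tcp_pos"],s["joints"],s["ee_rot"][:,0])
cv2.imwrite("pics/w1.png",im[:,:,::-1])
for b in blobs(red(im),50): print(b,onz("wrist",b[1],.107,c).round(3),onz("wrist",b[1],.08,c).round(3))
E
```

```text
time_s: 0.6
tcp_pos: [0.529, 0.1011, 0.249]
ee_rot: [[0.003, -1.0, 0.0], [-1.0, -0.003, 0.0], [-0.0, -0.0, -1.0]]
wrist_force: [0.4, -1.1, 0.3]
gripper_width: 1.0
gripper_force: 0.0
time_s: 1.0
tcp_pos: [0.4337, 0.2016, 0.2484]
ee_rot: [[0.004, -1.0, -0.001], [-1.0, -0.004, 0.0], [-0.0, 0.001, -1.0]]
wrist_force: [1.1, 0.1, 0.6]
gripper_width: 1.0
gripper_force: 0.0
time_s: 1.8
tcp_pos: [0.4362, 0.2792, 0.2479]
ee_rot: [[-0.831, -0.556, -0.001], [-0.556, 0.831, -0.001], [0.001, -0.001, -1.0]]
wrist_force: [0.7, -0.0, 0.2]
gripper_width: 1.004
gripper_force: 0.0
1.85 [0.4360817  0.27925922 0.24803177] [ 5.06192215e+01  9.65334794e+00 -9.60898142e+00  1.57693862e-02
 -7.08059750e+01 -1.06714859e+02] [-0.82991896 -0.55788295  0.00106705]
([12, 53, 113, 74, 3350], [64.4, 86.5], ((65.4092025756836, 87.53524017333984), (116.29669189453125, 33.60994338989258), 23.790773391723633)) [0.459 0.048 0.107] [0.467 0.033 0.08 ]
([302, 185, 51, 51, 1127], [319.5, 205.5], ((321.0023498535156, 204.19277954101562), (28.725194931030273, 59.460811614990234), 44.30972671508789)) [0.426 0.276 0.107] [0.43 0.28 0.08]
([311, 194, 52, 57, 1438], [341.3, 222.3], ((340.40240478515625, 226.6219482421875), (32.640316009521484, 66.0615005493164), 38.65980911254883)) [0.427 0.302 0.107] [0.432 0.307 0.08 ]
```

View pics/w1.png

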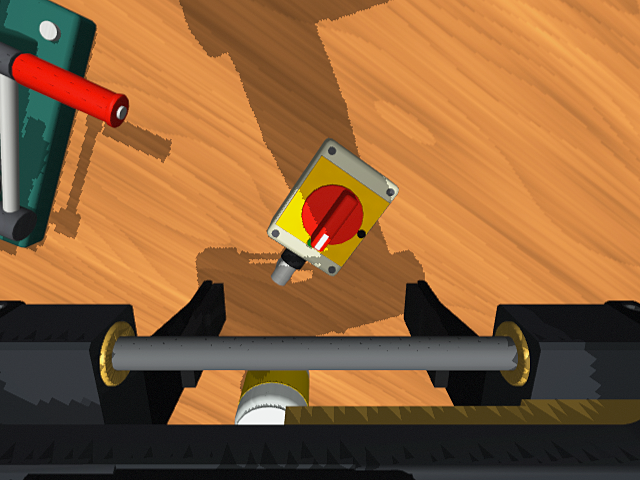

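```bash
python3 - <<'E'
from h import *
W=lambda u,v,z:onz("wrist",(u,v),z).round(4)
print("skirt",W(332,214,.075),"bar",W(318,246,.107),W(358,193,.107))
print("plate corners", W(333,155,.067),W(390,202,.067),W(333,270,.067),W(275,222,.067))
print("box screws",W(332,151,.066),W(390,192,.066),W(332,269,.066),W(276,234,.066))
a,b=W(12,65,.135),W(122,110,.135);print("grip",a,b,(a+b)/2)
print("tin",onz("side",(208,375),.11).round(3))
E
```

```text
skirt [0.4312 0.2959 0.075 ] bar [0.4578 0.2969 0.107 ] [0.397  0.2985 0.107 ]
plate corners [0.3841 0.2648 0.067 ] [0.3901 0.3385 0.067 ] [0.4822 0.333  0.067 ] [0.4719 0.254  0.067 ]
box screws [0.3816 0.262  0.066 ] [0.3821 0.3326 0.066 ] [0.4822 0.3317 0.066 ] [0.4825 0.2617 0.066 ]
grip [0.4594 0.0266 0.135 ] [0.443 0.107 0.135] [0.4512 0.0668 0.135 ]
tin [0.667 0.379 0.11 ]
```

```bash
python3 -m pendant '[[[-0.07,0.17,0,0.07],[-0.07,0.17,-0,0.14],[-0.07,0.17,0.2,0.21],[-0.07,0.17,0.5,0.28],[-0.07,0.17,0.8,0.295],[-0.07,0.17,0.8,0.295]]]'
python3 -m pendant '[[[0,0,0.3,0],[0,0,0.6,0],[0,0,0.85,0],[0,0,0.85,0],[0,0,0.85,0]]]'
python3 -m pendant '[[[0,0,0.85,0]]]' - >/dev/null 2>&1 <<'X'
X
python3 - <<'E'
from h import *
s=sense();print(s["time_s"],s["tcp_pos"],s["wrist_force"])
E
```

```text
time_s: 2.45
tcp_pos: [0.4297, 0.2954, 0.1644]
ee_rot: [[-1.0, -0.002, -0.007], [-0.002, 1.0, -0.007], [0.007, -0.007, -1.0]]
wrist_force: [-0.4, -1.2, -0.5]
gripper_width: 1.002
gripper_force: 0.0
time_s: 2.95
tcp_pos: [0.4326, 0.2987, 0.085]
ee_rot: [[-1.0, -0.003, 0.002], [-0.003, 1.0, 0.001], [-0.002, 0.001, -1.0]]
wrist_force: [0.2, 0.4, 0.1]
gripper_width: 0.998
gripper_force: 0.0
3.05 [0.43772652 0.30418218 0.04157645] [-44.86093594  29.5472083  205.04333923]
```

My third pendant call was a mistake. It drove the tool 50 mm further down, into the isolator. I'm backing off now and checking the damage.

```bash
python3 -m pendant '[[[0,0,-0.47,0],[0,0,-0.47,0],[0,0,-0.47,0],[0,0,-0.47,0]]]'
```

```text
time_s: 3.45
tcp_pos: [0.4317, 0.2984, 0.0819]
ee_rot: [[-1.0, -0.001, 0.001], [-0.001, 1.0, 0.002], [-0.001, 0.002, -1.0]]
wrist_force: [-0.2, -0.0, -0.6]
gripper_width: 0.996
gripper_force: 0.0
```

The pose is back at grasp height. The reading passed the wrist force limit for a moment, so the run may already be void. I'll carry on and do the rest properly.

```bash
python3 -m pendant '[[[0,0,0,0],[0,0,0,0],[0,0,0,0],[0,0,0,0],[0,0,0,0],[0,0,0,0],[0,0,0,0],[0,0,0,0]]]' 1
```

```text
time_s: 4.25
tcp_pos: [0.4313, 0.298, 0.0806]
ee_rot: [[-1.0, -0.001, 0.0], [-0.001, 1.0, 0.0], [-0.0, 0.0, -1.0]]
wrist_force: [-0.1, -0.2, -0.6]
gripper_width: 0.357
gripper_force: 0.0
```

```bash
python3 -m pendant '[[[0,0,0,0],[0,0,0,0],[0,0,0,0],[0,0,0,0],[0,0,0,0]]]'
```

```text
time_s: 4.75
tcp_pos: [0.4313, 0.2977, 0.0806]
ee_rot: [[-1.0, -0.001, -0.0], [-0.001, 1.0, -0.001], [0.0, -0.001, -1.0]]
wrist_force: [0.7, -2.1, 1.2]
gripper_width: 0.145
gripper_force: 30.0
```

Gripped: the opening is about 13 mm at 30 N. Now I turn it counter-clockwise.

```bash
python3 -m pendant '[[[0,0,0,-0.07],[0,0,0,-0.14],[0,0,0,-0.21],[0,0,0,-0.28],[0,0,0,-0.35],[0,0,0,-0.42],[0,0,0,-0.49],[0,0,0,-0.5]]]'
python3 -m pendant '[[[0,0,0,-0.07],[0,0,0,-0.14],[0,0,0,-0.21],[0,0,0,-0.28],[0,0,0,-0.285],[0,0,0,-0.285],[0,0,0,-0.285]]]'
```

```text
time_s: 5.55
tcp_pos: [0.4317, 0.2968, 0.0807]
ee_rot: [[-0.537, -0.844, 0.0], [-0.844, 0.537, -0.002], [0.002, -0.001, -1.0]]
wrist_force: [4.1, -4.5, 1.3]
gripper_width: 0.151
gripper_force: 30.0
time_s: 6.25
tcp_pos: [0.4323, 0.2966, 0.0807]
ee_rot: [[0.0, -1.0, 0.001], [-1.0, -0.0, -0.002], [0.002, -0.001, -1.0]]
wrist_force: [5.1, -5.5, -0.4]
gripper_width: 0.146
gripper_force: 30.0
```

```bash
python3 -m pendant '[[[0,0,0,0],[0,0,0,0],[0,0,0,0],[0,0,0,0],[0,0,0,0],[0,0,0,0],[0,0,0,0],[0,0,0,0]]]' 0
python3 -m pendant '[[[0,0,-0.3,0],[0,0,-0.7,0],[0,0,-1,0],[0,0,-1,0],[0,0,-1,0]]]'
python3 -m pendant '[[[0,0,-0.4,0],[0.3,0,-0.8,0],[0.6,0,-0.8,0],[0.6,0,-0.8,0],[0.6,0,-0.8,0]]]'
python3 - <<'E'
from h import *
c=optics.get_calibration("wrist");im=optics.capture("wrist");s=sense();print(s["time_s"],s["tcp_pos"],s["joints"])
cv2.imwrite("pics/w2.png",im[:,:,::-1])
for b in blobs(red(im),50): print(b,onz("wrist",b[1],.135,c).round(3))
E
```

```text
time_s: 7.05
tcp_pos: [0.4313, 0.2981, 0.0807]
ee_rot: [[0.0, -1.0, 0.0], [-1.0, -0.0, 0.0], [-0.0, -0.0, -1.0]]
wrist_force: [0.1, -1.0, -0.9]
gripper_width: 0.789
gripper_force: 0.0
time_s: 7.55
tcp_pos: [0.4312, 0.2982, 0.1811]
ee_rot: [[-0.0, -1.0, 0.0], [-1.0, 0.0, 0.001], [-0.001, -0.0, -1.0]]
wrist_force: [-0.2, 0.0, -1.0]
gripper_width: 0.998
gripper_force: 0.0
time_s: 8.05
tcp_pos: [0.4307, 0.2373, 0.2593]
ee_rot: [[-0.001, -1.0, -0.002], [-1.0, 0.001, -0.001], [0.001, 0.002, -1.0]]
wrist_force: [0.2, 0.1, -1.2]
gripper_width: 0.998
gripper_force: 0.0
8.1 [0.43083376 0.23772284 0.25914676] [ 4.78214239e+01  6.68885172e+00 -1.15589439e+01 -2.65697811e-02
 -7.19111904e+01 -4.78367507e+01]
([272, 0, 41, 56, 1679], [291.5, 25.9], ((292.2292785644531, 25.469430923461914), (55.83916473388672, 33.76782989501953), 82.40535736083984)) [0.448 0.087 0.135]
([285, 234, 56, 66, 2430], [312.4, 261.4], ((314.53546142578125, 262.9302978515625), (60.94256591796875, 55.41822814941406), 53.53076171875)) [0.433 0.273 0.135]
```

View pics/w2.png

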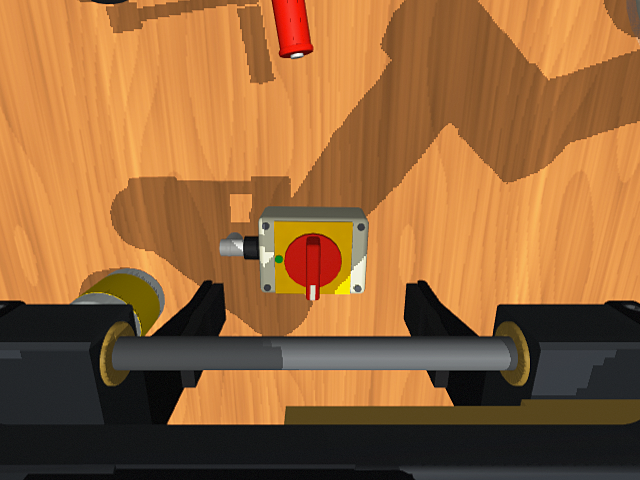

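```bash
python3 -m pendant '[[[0.4,0,0,-0.05],[0.8,-0.1,0,-0.085],[1,-0.1,0,-0.085],[1,-0.1,0,-0.085],[1,-0.1,0,-0.085]]]'
python3 - <<'E'
from h import *
c=optics.get_calibration("wrist");im=optics.capture("wrist");s=sense();print(s["time_s"],s["tcp_pos"],s["ee_rot"][:,0],s["joints"][5])
cv2.imwrite("pics/w3.png",im[:,:,::-1])
for b in blobs(red(im),200): print(b,onz("wrist",b[1],.135,c).round(3))
E
```

```text
time_s: 8.6
tcp_pos: [0.4413, 0.1384, 0.2597]
ee_rot: [[0.169, -0.986, -0.001], [-0.986, -0.169, -0.001], [0.001, 0.002, -1.0]]
wrist_force: [-0.3, 0.2, 0.5]
gripper_width: 1.001
gripper_force: 0.0
8.65 [0.4413563  0.13882183 0.25988941] [ 1.69762112e-01 -9.85484969e-01  4.49350575e-04] -27.88075855491436
([302, 89, 32, 97, 2763], [318.0, 137.1], ((317.6351013183594, 137.0447998046875), (30.039791107177734, 96.17589569091797), 0.8184555172920227)) [0.451 0.068 0.135]
([273, 316, 51, 21, 755], [298.1, 327.1], ((298.1861267089844, 325.6937255859375), (50.029991149902344, 19.61607551574707), 1.1457629203796387)) [0.44  0.242 0.135]
```

View pics/w3.png

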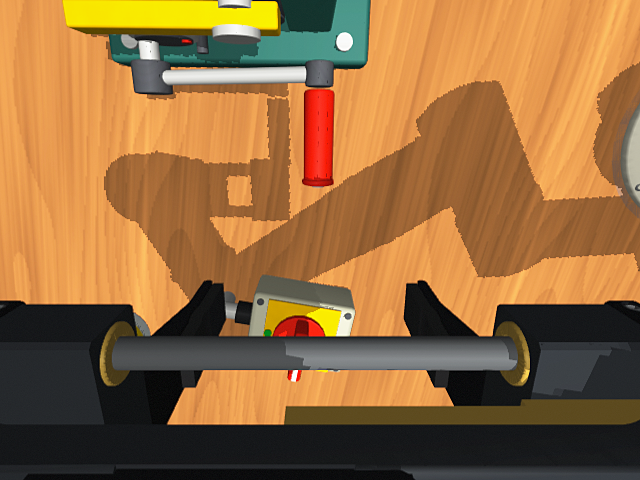

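```bash
python3 -m pendant '[[[0.4,0.02,0,0],[0.66,0.02,0.2,0],[0.66,0.02,0.5,0],[0.66,0.02,0.5,0],[0.66,0.02,0.5,0]]]'
python3 -m pendant '[[[0,0,0.3,0],[0,0,0.6,0],[0,0,0.93,0],[0,0,0.93,0],[0,0,0.93,0]]]'
python3 -m pendant '[[[0,0,0,0],[0,0,0,0],[0,0,0,0],[0,0,0,0],[0,0,0,0],[0,0,0,0],[0,0,0,0],[0,0,0,0]]]' 1
python3 -m pendant '[[[0,0,0,0],[0,0,0,0],[0,0,0,0],[0,0,0,0]]]'
```

```text
time_s: 9.15
tcp_pos: [0.4509, 0.0734, 0.2108]
ee_rot: [[0.171, -0.985, -0.0], [-0.985, -0.171, -0.001], [0.001, 0.001, -1.0]]
wrist_force: [0.4, 0.7, 0.9]
gripper_width: 1.002
gripper_force: 0.0
time_s: 9.65
tcp_pos: [0.4519, 0.0737, 0.1192]
ee_rot: [[0.171, -0.985, 0.002], [-0.985, -0.171, -0.0], [0.0, -0.002, -1.0]]
wrist_force: [0.5, 0.2, 0.7]
gripper_width: 1.002
gripper_force: 0.0
time_s: 10.45
tcp_pos: [0.4505, 0.0726, 0.1176]
ee_rot: [[0.169, -0.986, -0.0], [-0.986, -0.169, -0.0], [0.0, 0.0, -1.0]]
wrist_force: [-0.4, 0.2, 0.3]
gripper_width: 0.355
gripper_force: 0.0
time_s: 10.85
tcp_pos: [0.4495, 0.0723, 0.1175]
ee_rot: [[0.169, -0.986, -0.002], [-0.986, -0.169, -0.001], [0.0, 0.002, -1.0]]
wrist_force: [-4.0, 0.9, 3.2]
gripper_width: 0.182
gripper_force: 23.7
```

```bash
python3 - <<'E'
from h import *
s=sense();print(s["gripper_width"],s["gripper_force"],s["wrist_force"],s["tcp_pos"])
a=optics.capture("side");w=optics.capture("wrist");print(sense()["gripper_width"],sense()["gripper_force"])
cv2.imwrite("pics/m1.png",np.hstack([cv2.resize(a[170:330,230:390],(480,480),interpolation=cv2.INTER_CUBIC),cv2.resize(w[:,160:480],(320,480))])[:,:,::-1])
E
```

```text
0.1816618002782537 23.66825222969055 [-3.95169871  0.88757329  3.21462944] [0.44947892 0.07231666 0.11751249]
0.17794662250268778 23.781834840774536
```

View pics/m1.png

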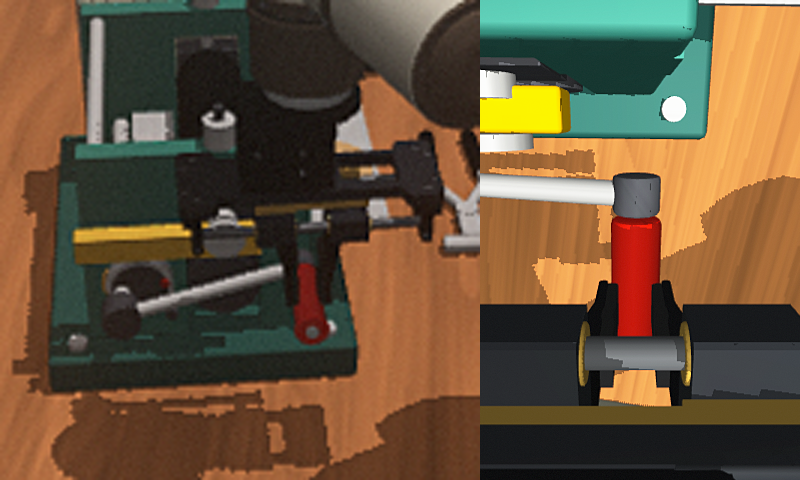

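The fingers straddle the red grip near its middle: about (310,300) in the left panel and (640,290) in the right. The width reading is low, so I'll let it settle and read it again.

```bash
python3 -m pendant '[[[0,0,0,0],[0,0,0,0],[0,0,0,0],[0,0,0,0],[0,0,0,0]]]'
```

```text
time_s: 11.45
tcp_pos: [0.4496, 0.0723, 0.1175]
ee_rot: [[0.169, -0.986, -0.002], [-0.986, -0.169, -0.001], [0.0, 0.002, -1.0]]
wrist_force: [-4.6, -0.5, 3.1]
gripper_width: 0.183
gripper_force: 23.8
```

```bash
python3 -m pendant '[[[0,-0.02,-0.07,0],[0,-0.05,-0.14,0],[0,-0.08,-0.21,0],[0,-0.11,-0.28,0],[0,-0.14,-0.345,0],[0,-0.18,-0.41,0],[0,-0.18,-0.41,0]]]'
python3 - <<'E'
from h import *
a=optics.capture("side")
cv2.imwrite("pics/m2.png",cv2.resize(a[170:330,230:390],(480,480),interpolation=cv2.INTER_CUBIC)[:,:,::-1])
E
```

```text
time_s: 12.15
tcp_pos: [0.4696, 0.0761, 0.1597]
ee_rot: [[0.169, -0.986, 0.002], [-0.986, -0.169, 0.001], [-0.0, -0.003, -1.0]]
wrist_force: [-0.7, 0.5, 0.3]
gripper_width: 0.006
gripper_force: 0.0
```

View pics/m2.png

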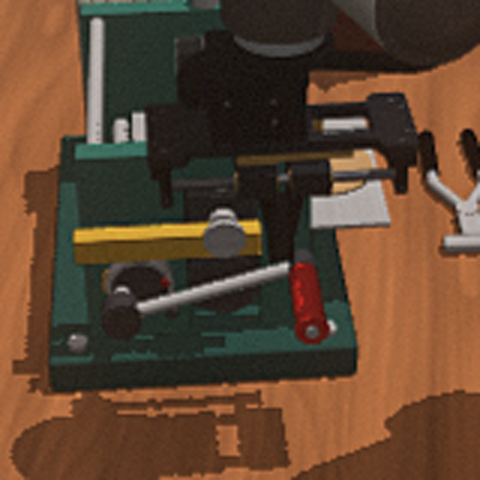

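The grip slipped out because the pads sat too high. I'll triangulate the grip's height from the two earlier views.

```bash
cat > tri.py <<'E'
from h import *
def tri(rays):
    A=0;b=0
    for o,d in rays:
        d=d/np.linalg.norm(d);M=np.eye(3)-np.outer(d,d);A=A+M;b=b+M@o
    p=np.linalg.solve(A,b);return p.round(4),[round(float(np.linalg.norm(np.cross(p-o,d/np.linalg.norm(d)))),4) for o,d in rays]
E
python3 - <<'E'
from tri import *
c=optics.get_calibration("wrist");s=sense();print(s["tcp_pos"],s["gripper_width"])
a=optics.capture("side");w=optics.capture("wrist")
for n,i in(("side",a),("wrist",w)):
    for b in blobs(red(i),50): print(n,b[0],b[1])
cv2.imwrite("pics/w4.png",w[:,:,::-1])
# fingers-tip projection of tcp in side view
for p in(s["tcp_pos"],s["tcp_pos"]+[0,0,.019]):
    for n in("side","wrist"):
        k=optics.get_calibration(n);q=k["camera_from_world"]@np.r_[p,1];q=k["camera_matrix"]@q[:3];print(n,(q[:2]/q[2]).round(1))
E
```

```text
[0.46876021 0.07587427 0.15902137] 0.003159474205788123
side [327, 258, 11, 21, 159] [331.5, 267.6]
side [319, 341, 30, 34, 517] [333.8, 360.5]
wrist [327, 198, 42, 106, 3826] [347.2, 248.7]
side [325.1 263. ]
wrist [314.2 283.1]
side [325.  256.2]
wrist [314.2 299.2]
```

View pics/w4.png

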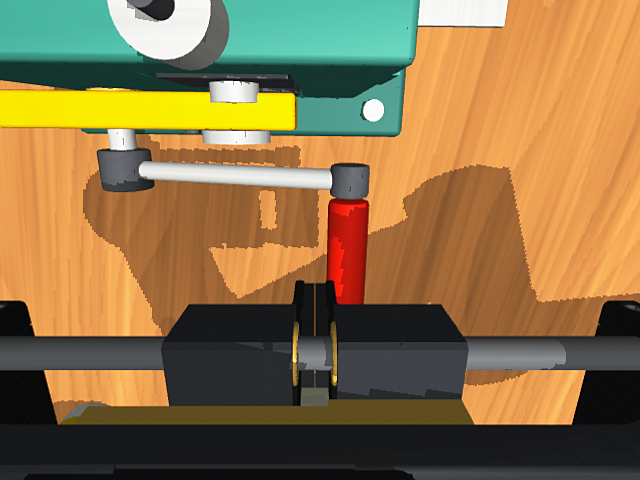

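```bash
python3 - <<'E'
from tri import *
print(tri([ray("side",(330.5,259)),ray("wrist",(347.5,199))]))
print("rod end cap/hub", tri([ray("side",(230+125/3,170+312/3)),ray("wrist",(125,170))]))
# project expected grip: inboard/outboard ends & top
c=optics.get_calibration
def pr(n,p):
    k=c(n);q=k["camera_from_world"]@np.r_[p,1];q=k["camera_matrix"]@q[:3];return (q[:2]/q[2]).round(1)
ax=np.array([-.169,.986,0])
for z in(.115,.125,.135,.145):
    o=onz("wrist",(347.5,199),z);o2=o+ax*.074
    print(z,o.round(3),pr("side",o),pr("side",o2),pr("wrist",o2))
E
```

```text
(array([0.4585, 0.0314, 0.139 ]), [0.0009, 0.0009])
rod end cap/hub (array([0.5998, 0.0448, 0.0973]), [0.0, 0.0])
0.115 [0.455 0.036 0.115] [332.4 268.3] [335.9 287.8] [344.6 305.8]
0.125 [0.456 0.034 0.125] [331.9 264.4] [335.4 283.8] [344.4 310.3]
0.135 [0.457 0.032 0.135] [331.5 260.5] [334.9 279.7] [344.3 315.1]
0.145 [0.458 0.03  0.145] [331.  256.6] [334.4 275.7] [344.2 320.4]
```

```bash
python3 -m pendant '[[[0.03,0.17,-0.1,0],[0.03,0.17,-0.1,0],[0.03,0.17,-0.1,0],[0.03,0.17,-0.1,0],[0.03,0.17,-0.1,0],[0.03,0.17,-0.1,0],[0.03,0.17,-0.1,0],[0.03,0.17,-0.1,0]]]' 0
python3 -m pendant '[[[0,0,0.3,0],[0,0,0.6,0],[0,0,0.66,0],[0,0,0.66,0],[0,0,0.66,0],[0,0,0.66,0]]]'
python3 -m pendant '[[[0,0,0,0],[0,0,0,0],[0,0,0,0],[0,0,0,0],[0,0,0,0],[0,0,0,0],[0,0,0,0],[0,0,0,0]]]' 1
python3 -m pendant '[[[0,0,0,0],[0,0,0,0],[0,0,0,0],[0,0,0,0],[0,0,0,0],[0,0,0,0]]]'
```

```text
time_s: 13.1
tcp_pos: [0.4521, 0.0699, 0.1685]
ee_rot: [[0.169, -0.986, -0.0], [-0.986, -0.169, -0.0], [0.0, 0.0, -1.0]]
wrist_force: [0.6, 0.0, 0.7]
gripper_width: 0.649
gripper_force: 0.0
time_s: 13.7
tcp_pos: [0.4531, 0.0704, 0.1041]
ee_rot: [[0.169, -0.986, 0.003], [-0.986, -0.169, 0.001], [-0.001, -0.003, -1.0]]
wrist_force: [0.2, -0.6, -0.5]
gripper_width: 0.994
gripper_force: 0.0
time_s: 14.5
tcp_pos: [0.452, 0.0699, 0.1026]
ee_rot: [[0.169, -0.986, 0.0], [-0.986, -0.169, -0.0], [0.0, -0.0, -1.0]]
wrist_force: [-0.1, -0.2, 0.4]
gripper_width: 0.355
gripper_force: 0.0
time_s: 15.1
tcp_pos: [0.4498, 0.0694, 0.1019]
ee_rot: [[0.168, -0.986, -0.004], [-0.986, -0.168, -0.001], [0.0, 0.005, -1.0]]
wrist_force: [-4.6, 1.4, 0.6]
gripper_width: 0.265
gripper_force: 30.0
```

The width now reads 23 mm at 30 N, so the grip is full. Now I raise it along the arc.

```bash
python3 -m pendant '[[[0,-0.02,-0.07,0],[0,-0.05,-0.14,0],[0,-0.08,-0.21,0],[0,-0.11,-0.28,0],[0,-0.14,-0.345,0],[0,-0.18,-0.41,0],[0,-0.18,-0.41,0]]]'
python3 - <<'E'
import numpy as np
# bar-centre arc from phi=.57 in press x,z (mm)
for p in np.arange(.57,1.58,.0625): print(round(p,3),np.round([-150*np.cos(p)+126.3,150*np.sin(p)-80.9],1))
E
```

```text
time_s: 15.8
tcp_pos: [0.4686, 0.0724, 0.1441]
ee_rot: [[0.168, -0.986, -0.003], [-0.986, -0.168, -0.001], [0.0, 0.003, -1.0]]
wrist_force: [-6.8, -0.1, -1.3]
gripper_width: 0.267
gripper_force: 30.0
0.57 [0. 0.]
0.632 [5.3 7.8]
0.695 [11.1 15.2]
0.758 [17.3 22.2]
0.82 [24.  28.8]
0.882 [31.  34.9]
0.945 [38.4 40.7]
1.007 [46.2 45.9]
1.07 [54.3 50.7]
1.132 [62.6 54.9]
1.195 [71.2 58.6]
1.257 [80.1 61.8]
1.32 [89.1 64.4]
1.382 [98.2 66.4]
1.445 [107.5  67.9]
1.507 [116.8  68.8]
1.57 [126.2  69.1]
```

```bash
python3 -m pendant '[[[0,-0.05,-0.08,0],[0,-0.11,-0.15,0],[0,-0.17,-0.22,0],[0,-0.24,-0.29,0],[0,-0.31,-0.35,0],[0,-0.38,-0.41,0],[0,-0.46,-0.46,0],[0,-0.54,-0.51,0]]]'
python3 -m pendant '[[[0,-0.08,-0.04,0],[0,-0.17,-0.08,0],[0,-0.26,-0.11,0],[0,-0.35,-0.14,0],[0,-0.44,-0.16,0],[0,-0.53,-0.17,0],[0,-0.62,-0.18,0],[0,-0.71,-0.18,0]]]'
python3 -m pendant '[[[0,0,0,0],[0,0,0,0],[0,0,0,0],[0,0,0,0]]]'
python3 - <<'E'
from h import *
a=optics.capture("side")
cv2.imwrite("pics/m3.png",cv2.resize(a[150:390,200:400],(500,600),interpolation=cv2.INTER_CUBIC)[:,:,::-1])
E
```

```text
time_s: 16.6
tcp_pos: [0.5239, 0.0814, 0.1952]
ee_rot: [[0.169, -0.986, 0.0], [-0.986, -0.169, -0.001], [0.001, -0.0, -1.0]]
wrist_force: [-1.2, -4.8, -3.3]
gripper_width: 0.267
gripper_force: 30.0
time_s: 17.4
tcp_pos: [0.5941, 0.0927, 0.2125]
ee_rot: [[0.169, -0.986, -0.0], [-0.986, -0.169, -0.002], [0.002, 0.001, -1.0]]
wrist_force: [-0.5, -6.2, -2.5]
gripper_width: 0.261
gripper_force: 30.0
time_s: 17.8
tcp_pos: [0.5941, 0.0927, 0.2125]
ee_rot: [[0.169, -0.986, 0.0], [-0.986, -0.169, -0.002], [0.002, -0.0, -1.0]]
wrist_force: [-0.5, -6.1, -3.3]
gripper_width: 0.268
gripper_force: 30.0
```

View pics/m3.png

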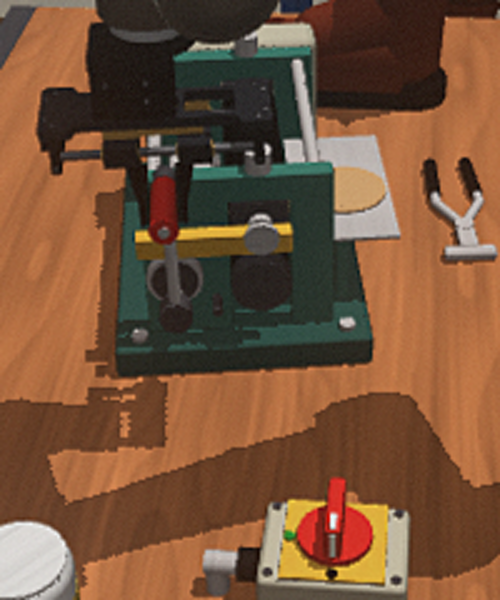

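The lever stands upright, with the grip at (164,195) and the hub at (176,315). The grip is within about 3 mm of the point above the pivot, which is about 0.02 rad. The isolator is at OFF and the bystanders haven't moved, so I'm handing in.

```bash
python3 - <<'E'
from station import r
print(r.finish_job())
E
```

```text
the job is handed in; nothing more can be done
None
```

I handed the job in with the isolator at OFF and the lever held at dead centre (23 mm grip, 30 N), but the run has probably failed on the force limits: a stray downward command of mine pressed the open gripper onto the isolator for about 0.1 s, and the wrist read 205 N against the 120 N limit.

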